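# Stand the specimen tube racks in their drip trays

### The job

Stand each of the four small racks of blood tubes in the empty steel tray made for it: long rack in the long tray, short in the short, square in the square, round in the round, each resting flat on its tray's floor inside the rim. Keep the racks upright and set them down rather than letting them fall; do not knock over the little dropper bottle or the white pot that stand among them.

Things in the scene. Friction and masses are not known exactly. Their poses are not given: they have to be found in the camera images.
- rack_long_centre (a point): Long tube rack: two rows of six red-capped tubes, footprint 110 mm (along its own x) by 38 mm (along its y). Stainless steel, upright, 80 mm high in all: base plate at the bottom, open sides where the tubes show, a plain upright steel apron all round from 28 to 58 mm above its base (firm to grip from the sides), above it only the red caps, up to 80 mm. The point is its centre, 40 mm above its base; z is up. About 0.36 kg.
- rack_short_centre (a point): Short tube rack: two rows of four red-capped tubes, footprint 74 mm (along its own x) by 38 mm (along its y). Stainless steel, upright, 80 mm high in all: base plate at the bottom, open sides where the tubes show, a plain upright steel apron all round from 28 to 58 mm above its base (firm to grip from the sides), above it only the red caps, up to 80 mm. The point is its centre, 40 mm above its base; z is up. About 0.26 kg.
- rack_square_centre (a point): Square tube rack: three rows of three red-capped tubes, footprint 56 by 56 mm, sides along its own x and y. Stainless steel, upright, 80 mm high in all: base plate at the bottom, open sides where the tubes show, a plain upright steel apron all round from 28 to 58 mm above its base (firm to grip from the sides), above it only the red caps, up to 80 mm. The point is its centre, 40 mm above its base; z is up. About 0.3 kg.
- rack_round_centre (a point): Round tube rack: one red-capped tube in the middle and six around it, 58 mm in diameter. Stainless steel, upright, 80 mm high in all: base plate at the bottom, open sides where the tubes show, a plain upright steel apron all round from 28 to 58 mm above its base (firm to grip from the sides), above it only the red caps, up to 80 mm. The point is its centre, 40 mm above its base; z is up. About 0.26 kg.
- tray_long: Empty long oblong steel tray, inside 126 mm (along its own x) by 54 mm (along its y). Fixed to the bench, inner floor 2 mm above the bench, rim 14 mm high and 2 mm thick, so the rack has 8 mm of play on every side. Origin: centre of its underside, at bench height; z is up. 
- tray_short: Empty short oblong steel tray, inside 90 mm (along its own x) by 54 mm (along its y). Fixed to the bench, inner floor 2 mm above the bench, rim 14 mm high and 2 mm thick, so the rack has 8 mm of play on every side. Origin: centre of its underside, at bench height; z is up. 
- tray_square: Empty square steel tray, inside 72 by 72 mm, sides along its own x and y. Fixed to the bench, inner floor 2 mm above the bench, rim 14 mm high and 2 mm thick, so the rack has 8 mm of play on every side. Origin: centre of its underside, at bench height; z is up. 
- tray_round: Empty round steel tray, inside about 73 mm in diameter at the floor and 74 mm at the rim. Fixed to the bench, inner floor 2 mm above the bench, rim 14 mm high and 2 mm thick, so the rack has 7.5 mm of play on every side. Origin: centre of its underside, at bench height; z is up. 
- dropper_centre (a point): Bystander: small amber dropper bottle with a black rubber bulb, 29 mm in diameter, 66 mm high, standing loose among the racks and trays. The point is its centre, 33 mm above its base; z is up.
- pot_centre (a point): Bystander: small white round pot with a lid, 34 mm in diameter, 44 mm high, standing loose among the racks and trays. The point is its centre, 22 mm above its base; z is up.
Not all that is in view belongs to the job. What is shaped like the part that bears rack_long_centre but orange or turquoise is not meant.

How it is judged:
At the end, for the whole second after the job is handed in: Each rack stands in the tray of its own shape: centres within 15 mm horizontally, flat on the tray's floor (height within 4 mm, tilt under 0.08 rad), at rest and released; dropper bottle and pot still standing (horizontal distance between rack_long_centre and tray_long below 0.015 m and z of rack_long_centre in the frame of tray_long between 0.038 and 0.046 m and angle between each of rack_long_centre, rack_short_centre, rack_square_centre, rack_round_centre's own z axis and vertical below 0.08 rad and linear speed of each of rack_long, rack_short, rack_square, rack_round below 0.02 m/s and angular speed of each of rack_long, rack_short, rack_square, rack_round below 0.2 rad/s and horizontal distance between rack_short_centre and tray_short below 0.015 m and z of rack_short_centre in the frame of tray_short between 0.038 and 0.046 m and horizontal distance between rack_square_centre and tray_square below 0.015 m and z of rack_square_centre in the frame of tray_square between 0.038 and 0.046 m and horizontal distance between rack_round_centre and tray_round below 0.015 m and z of rack_round_centre in the frame of tray_round between 0.038 and 0.046 m and angle between each of dropper_centre, pot_centre's own z axis and vertical below 0.5 rad); the robot touches nothing.
It fails at once if a rack was tipped by more than 30 degrees (angle between any of rack_long_centre, rack_short_centre, rack_square_centre, rack_round_centre's own z axis and vertical above 0.52 rad).
It fails at once if a rack was let fall: it touched nothing while more than 20 mm above its resting height ((height (world z) of rack_long_centre above 0.062 m and contact force between rack_long and anything else below 0.001 N) or (height (world z) of rack_short_centre above 0.062 m and contact force between rack_short and anything else below 0.001 N) or (height (world z) of rack_square_centre above 0.062 m and contact force between rack_square and anything else below 0.001 N) or (height (world z) of rack_round_centre above 0.062 m and contact force between rack_round and anything else below 0.001 N)).
It fails at once if the dropper bottle or the white pot was knocked over (angle between any of dropper_centre, pot_centre's own z axis and vertical above 0.7 rad).
It also fails if it takes over 115 s, if anything falls off the work surface, if the arm or the gripper's body presses on something with over 40 N, if the wrist force passes 120 N, or if a joint passes its speed limit or range.

### The arm

A 7-joint arm with a two-finger parallel gripper is mounted at the origin on the work surface. World frame = base frame: x ahead of the robot, y to its left, z up, the work surface at z = 0. Lengths are in m, angles in rad, forces in N, time in s.
With the tool pointing down it reaches from about 0.425 to 0.875 m from the base axis. Payload 4.7 kg.
Tool frame: the origin (TCP) lies midway between the tips of the shut fingers; the grasp point (between the pads) lies 19 mm behind it; z points along the fingers, y is the line along which they close (so a half turn about z gives the same grasp; the last joint's range is limited). The gripper opens to 85 mm and grips with 20 to 120 N. Pads are 22 mm wide; open, the fingers measure 114 mm over their backs; the gripper's body (76 mm by 85 mm) begins 54 mm behind the grasp point. The pads swing forward as they close: fully open they stand 13 mm farther back than shut.
Start: joints at [1.224, 0.321, -0.07, 1.45, 0.023, 1.371, -0.057], TCP at [0.229, -0.608, 0.231] pointing down, gripper open.
Joint ranges: [-2.86, 2.86], [-0.3, 2.09], [-1.38, 1.24], [0.06, 2.45], [-1.56, 4.7], [0.09, 2.05], [-2.69, 2.69]. Speed limits (rad/s): [2.57, 2.57, 3.14, 3.14, 3.14, 3.14, 3.14].

### API

Orientations are given as a unit quaternion [x, y, z, w].
In Python, from station import ctrl gives the robot as it stands.
- The arm moves only by the tool carry_out, never from a script. Its argument "motion" is a list of rows, each a list of 7 numbers: the shift along the tool's x, y, z in mm, then the turn, a rotation vector about the tool's x, y, z in degrees, then the closure, from 0 (fully open) to 1 (shut). A call has 1 to 10 rows; each row shifts and turns the commanded pose from where the row before left it, along the tool's axes as they then stand; what a row does not reach is not made up. A row lasts 1/12 s, in which the tool goes at most 41.7 mm and 7.16 degrees, less where a joint would pass 70% of its speed; a pose out of reach is approached as far as the arm can. A call is refused whole if a number of a shift passes 41.7 or a number of a turn 7.16, either way. A call with a gripper value outside its range is refused whole. The fingers move at their own pace and stop on an object; "force" is the grip in N (left out, the last holds). Time passes only in rows, so rows that do not move let the fingers close. It gives the time, the measured TCP pose, the force, the opening and the grip force at its end, in the units of the state.
- ctrl.read_state(): the state, without advancing time (a new reading comes with each control period).
- ctrl.grab_frame(name): name is "scene" or "top"; returns (picture, depth): 420x560x3 uint8, red, green, blue; 420x560 float32, m along the optical axis (not along the pixel's ray), 0 where there is no reading.
- ctrl.camera_model(name): a dict with "camera_matrix" (3x3 intrinsics, pixels), "k1" (the pictures are not rectified: a ray, as slopes to the right and down, at radius r is drawn at 1 + k1 r^2 times it, then the intrinsics apply), "R" (3x3) and "t" (3): a world point X has camera coordinates R X + t. Camera axes: x right, y down, z forward; pixel columns grow to the right and rows downward; lengths in m; the calibration is good to about 2 mm. A picture is of the moment at which its call begins. camera_model takes no time and is no camera call.
- ctrl.sign_off(): hands the job in; it is judged then, once.
The state is a dict: "time": time; "q": joint angles; "qvel": joint speeds; "joint_torque": joint torques, N m; "tool_pos": TCP position; "tcp_rot": TCP orientation; "force": force on the tool from outside, world axes, zero at the start; "moment": the same for the moment, N m; "gripper_width": opening from 0.0 (shut) to 1.0 (fully open); "gripper_force": force on a finger pad.
Only numpy, scipy, OpenCV 4.12 (cv2) and the standard library are available. Lean on these libraries where they do the work, as an engineer would, in place of code of your own. Each camera call takes 0.05 s, during which the arm holds its last target. There are 200 camera calls.

## Working session

There is one attempt and no reset: what is moved stays moved. The work goes in short steps, Python scripts to look and compute and a tool call to move; the robot and the scene stay as the last step left them, time stands still between calls to the robot, and variables do not carry over. Pictures are saved under pics/ and viewed, at most 14 in all, crops included, and the job is handed in when it is done.

Besides the shell and the picture viewer there is one more tool, called as name(argument=value, ...), one argument or row to a line, values as JSON. carry_out: Moves the arm, as the interface text tells. Its arguments: {"type":"object","properties":{"motion":{"type":"array"},"force":{"type":"number"}},"required":["motion"]}

```bash
mkdir -p pics; ls
cat > h.py <<'E'
import numpy as np, cv2
from station import ctrl
def world(name, d):
    m=ctrl.camera_model(name);K=np.array(m['camera_matrix']);k=m['k1'];R=np.array(m['R']);t=np.array(m['t'])
    v,u=np.mgrid[0:d.shape[0],0:d.shape[1]].astype(np.float32)
    p=cv2.undistortPoints(np.stack([u.ravel(),v.ravel()],1)[:,None].astype(np.float64),K,np.array([k,0,0,0,0.]))[:,0]
    # model: drawn = ray*(1+k1 r^2), same as OpenCV
    z=d.ravel(); X=np.c_[p*z[:,None],z]
    return ((X-t)@R).reshape(d.shape+(3,))
E
python3 - <<'E'
from h import *
for n in ("scene","top"):
    im,d=ctrl.grab_frame(n); cv2.imwrite(f"pics/{n}0.png",im[...,::-1]); np.savez(f"{n}0.npz",im=im,d=d)
    m=ctrl.camera_model(n); print(n,m, -np.array(m['R']).T@m['t'])
print(ctrl.read_state())
E
```

```text
pics
scene {'camera_matrix': array([[427.21774792,   0.        , 285.84257137],
       [  0.        , 427.21774792, 210.92190698],
       [  0.        ,   0.        ,   1.        ]]), 'k1': -0.03924275658890968, 'R': array([[ 0.69141905,  0.72224707, -0.01728772],
       [ 0.39294619, -0.39603857, -0.82990767],
       [-0.60624499,  0.56702083, -0.55763285]]), 't': array([-0.34706771, -0.13135001,  1.14134429])} [ 0.98351697 -0.44851702  0.52144267]
top {'camera_matrix': array([[513.78225494,   0.        , 287.56320473],
       [  0.        , 513.78225494, 213.52973165],
       [  0.        ,   0.        ,   1.        ]]), 'k1': -0.10326094157939335, 'R': array([[ 0.02759211, -0.99960841,  0.00465849],
       [-0.99548841, -0.02790102, -0.09068827],
       [ 0.09078273, -0.0021352 , -0.99586843]]), 't': array([-0.03035877,  0.48824907,  1.05104104])} [ 0.39146757 -0.01448006  1.09111848]
{'time': 0.1, 'q': array([ 1.22407757,  0.32176474, -0.07010982,  1.45156417,  0.02258194,
        1.37079968, -0.05692099]), 'qvel': array([-0.00049178, -0.00184054,  0.00037453, -0.00303749,  0.00110282,
        0.00084672,  0.00094148]), 'joint_torque': array([ 6.30510658e-04, -4.94878685e+01, -3.83555358e-01, -3.15209877e+01,
        1.29938114e-02,  7.44954217e-03,  4.52902884e-05]), 'tool_pos': array([ 0.22927992, -0.60769839,  0.23031715]), 'tcp_rot': array([ 9.83767491e-01,  1.79445698e-01, -1.90294992e-04, -8.53437996e-04]), 'force': array([-0.4761955 ,  1.00667625, -0.31892412]), 'moment': array([ 0.03060583, -0.02016866,  0.00676339]), 'gripper_force': 0.0, 'gripper_width': 0.9998385767515084}
```

View pics/top0.png

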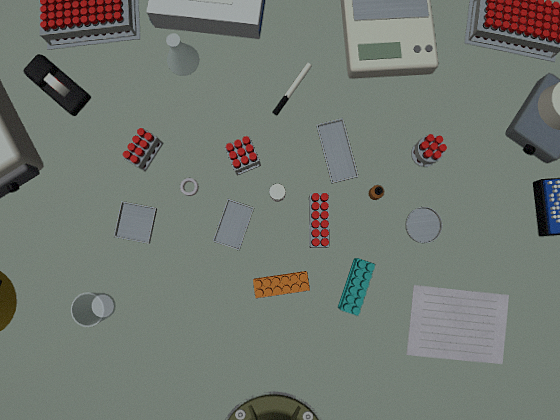

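View pics/scene0.png

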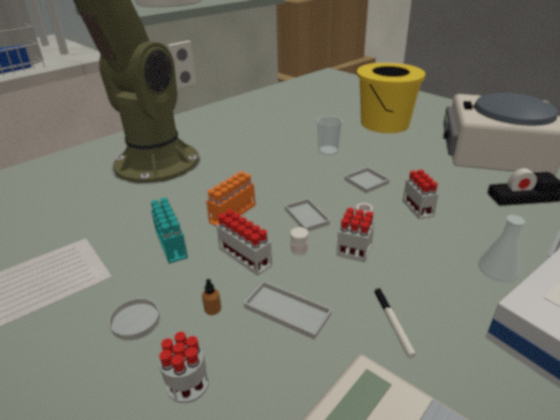

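Top view: long rack (319,220), short rack (142,148), square (242,154) and round (430,148). Trays: long (337,151), short (234,224), square (136,222), round (423,225). Dropper bottle (377,192), pot (277,191). The orange (281,285) and turquoise (357,287) blocks are the decoys; only the red-capped steel 2x6 at (319,220) fits the long rack.

```bash
cat > meas.py <<'E'
from h import *
def rect(P):
    (c,s,a)=cv2.minAreaRect((P[:,:2]*1000).astype(np.float32))
    if s[0]<s[1]: s=(s[1],s[0]); a+=90
    return np.round(c,1),np.round(s,1),round((a+90)%180-90,1)
def blobs(im,d,W,lo,hi,seeds,mask=None,rad=45):
    m=((W[...,2]>lo)&(W[...,2]<hi)&(d>0))
    if mask is not None: m&=mask
    m=cv2.morphologyEx(m.astype(np.uint8),cv2.MORPH_CLOSE,np.ones((7,7)))
    n,L=cv2.connectedComponents(m)
    for k,(u,v) in seeds.items():
        sub=L[max(0,v-8):v+9,u-8:u+9] ; 
        lab=[l for l in np.unique(L[max(0,v-rad):v+rad,max(0,u-rad):u+rad]) if l]
        best=min(lab,key=lambda l:np.hypot(*(np.argwhere(L==l).mean(0)-[v,u]))+(1000 if (L==l).sum()<30 else 0))
        P=W[(L==best)&(W[...,2]>lo)&(W[...,2]<hi)]
        print(k,len(P),*rect(P),'z',np.round(np.percentile(P[:,2],[5,50,95])*1000,1))
E
python3 - <<'E'
from meas import *
f=np.load('top0.npz');im,d=f['im'],f['d'];W=world('top',d)
hs=cv2.cvtColor(im,cv2.COLOR_RGB2HSV);red=((hs[...,0]<8)|(hs[...,0]>172))&(hs[...,1]>150)&(hs[...,2]>60)
print('bench z',np.median(W[250:270,180:230,2]))
blobs(im,d,W,.068,.09,dict(long=(319,220),short=(142,148),square=(242,154),round=(430,148)))
blobs(im,d,W,.02,.09,dict(drop=(377,192),pot=(277,191),orange=(281,285),turq=(357,287),ring=(189,187),long=(319,220),short=(142,148),square=(242,154),round=(430,148)))
blobs(im,d,W,.008,.02,dict(tlong=(337,151),tshort=(234,224),tsq=(136,222),tround=(423,225),ring=(189,187)))
o=cv2.resize(im[100:330,90:480],None,fx=2,fy=2,interpolation=cv2.INTER_CUBIC);cv2.imwrite('pics/top_crop.png',o[...,::-1])
E
```

```text
bench z -0.000794014432633227
long 611 [474.9 -81.2] [103.6  32.4] 1.3 z [74.7 79.1 82.1]
short 454 [614.5 291.5] [70.  34.5] -28.3 z [70.1 78.8 82.1]
square 483 [607.3  81. ] [51.3 50.8] 24.2 z [71.1 78.9 82.1]
round 383 [ 629.2 -309.4] [51.1 47. ] 24.7 z [70.2 78.5 81.9]
drop 160 [ 539.7 -201.9] [27.5 27.5] 61.9 z [27.  36.9 63.7]
pot 224 [531.7   6.3] [33.1 31.2] -89.3 z [32.9 43.1 46.6]
orange 1070 [342.9  -7.2] [110.2  38.3] -80.0 z [54.5 76.8 81.4]
turq 1147 [ 342.2 -161.2] [110.5  39. ] -17.1 z [44.9 75.8 81.2]
ring 849 [614.1 291.5] [74.3 38.8] -29.6 z [35.5 70.7 81.5]
long 1044 [474.8 -80.7] [109.6  37.7] 1.8 z [54.5 76.8 81.5]
short 849 [614.1 291.5] [74.3 38.8] -29.6 z [35.5 70.7 81.5]
square 827 [607.   80.8] [56.6 55.9] 24.8 z [44.2 75.6 81.6]
round 711 [ 628.7 -307.1] [56.5 54.6] 3.9 z [38.  71.4 81.4]
tlong 285 [ 629.7 -118.8] [133.1  61.1] 15.4 z [ 9.4 13.3 16.4]
tshort 227 [464.7  97.8] [96.5 60.5] -17.5 z [ 9.3 13.1 16.1]
tsq 235 [462.9 307.7] [79.5 78.9] 80.7 z [ 9.2 12.9 16.3]
tround 144 [ 474.6 -306.7] [78.8 74.7] -88.8 z [ 8.6 12.3 16.5]
ring 148 [541.8 194.2] [36.1 34.5] 45.9 z [10.1 14.7 18.1]
```

View pics/top_crop.png

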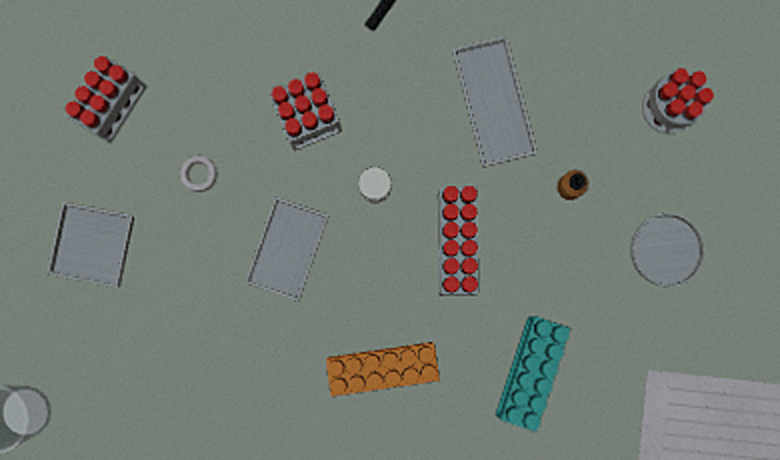

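carry_out(
  motion=[
    [34,-10,4,0,0,0,0],
    [34,-10,4,0,0,0,0],
    [34,-10,4,0,0,0,0],
    [34,-10,4,0,0,0,0],
    [34,-10,4,0,0,0,0],
    [34,-10,4,0,0,0,0],
    [34,-10,4,0,0,0,0],
    [34,-10,4,0,0,0,0],
    [34,-10,4,0,0,0,0],
    [34,-10,4,0,0,0,0],
  ],
  force=40,
)

```text
time: 0.93
tool_pos: [0.5131, -0.3932, 0.1907]
tcp_rot: [0.984, 0.179, -0.0, -0.0]
force: [0.4, -0.7, 0.4]
gripper_width: 1.002
gripper_force: 0.0
```

```bash
cat > go.py <<'E'
import sys
from h import *
from scipy.spatial.transform import Rotation as Ro
# go.py x y z(mm) phi(deg): shift in tool axes and turn left from the measured pose
s=ctrl.read_state();R=Ro.from_quat(s['tcp_rot']);x,y,z,phi=map(float,sys.argv[1:])
T=Ro.from_euler('z',phi,degrees=True)*Ro.from_quat([1,0,0,0])
dw=np.array([x,y,z])-1000*s['tool_pos']
X=R.as_matrix()[:,0]
print('t',round(s['time'],2),'pos',np.round(1000*s['tool_pos'],1),'phi',round(np.degrees(np.arctan2(X[1],X[0])),1),'w',round(s['gripper_width'],3),'F',np.round(s['force'],1),'q7',round(s['q'][6],2))
print('shift now',np.round(R.inv().apply(dw),1),'shift after turn',np.round(T.inv().apply(dw),1),'turn',np.round((R.inv()*T).as_rotvec(degrees=True),1))
E
python3 go.py 629 -307 120 20.7
```

```text
t 0.93 pos [ 513.1 -393.2  190.7] phi 20.7 w 1.002 F [ 0.4 -0.7  0.4] q7 -0.66
shift now [138.9 -39.8  70.6] shift after turn [138.9 -39.7  70.7] turn [-0.  0. -0.]
```

carry_out(
  motion=[
    [34.7,-10,17,0,0,0,0],
    [34.7,-10,17,0,0,0,0],
    [34.7,-10,17,0,0,0,0],
    [34.8,-9.5,19,0,0,0,0],
    [0,0,30,0,0,0,0],
    [0,0,30,0,0,0,0],
    [0,0,25,0,0,0,0],
    [0,0,18,0,0,0,0],
  ],
)

```text
time: 1.6
tool_pos: [0.6264, -0.3075, 0.0144]
tcp_rot: [0.984, 0.18, -0.002, -0.001]
force: [-0.0, 0.3, -0.1]
gripper_width: 1.0
gripper_force: 0.0
```

carry_out(
  motion=[
    [0,0,0,0,0,0,1],
    [0,0,0,0,0,0,1],
    [0,0,0,0,0,0,1],
    [0,0,0,0,0,0,1],
    [0,0,0,0,0,0,1],
    [0,0,0,0,0,0,1],
    [0,0,0,0,0,0,1],
    [0,0,0,0,0,0,1],
  ],
  force=40,
)

```text
time: 2.27
tool_pos: [0.6284, -0.3087, 0.0187]
tcp_rot: [0.984, 0.179, 0.0, 0.0]
force: [0.4, -0.1, -2.0]
gripper_width: 0.666
gripper_force: 43.1
```

```bash
python3 go.py 475 -307 120 20.7
python3 - <<'E'
from h import *
im,d=ctrl.grab_frame("scene"); cv2.imwrite("pics/s1.png",im[...,::-1])
E
```

```text
t 2.27 pos [ 628.4 -308.7   18.7] phi 20.7 w 0.666 F [ 0.4 -0.1 -2. ] q7 -0.91
shift now [-142.9  -55.7 -101.4] shift after turn [-142.9  -55.8 -101.3] turn [ 0. -0. -0.]
```

View pics/s1.png

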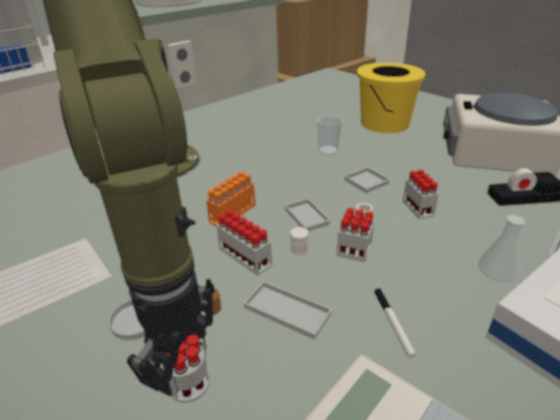

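The round rack (188,365) is held between the fingers; nothing else has moved.

carry_out(
  motion=[
    [0,0,-10,0,0,0,1],
    [0,0,-25,0,0,0,1],
    [0,0,-25,0,0,0,1],
    [-24,-9.2,0,0,0,0,1],
    [-24,-9.2,0,0,0,0,1],
    [-24,-9.2,0,0,0,0,1],
    [-24,-9.2,0,0,0,0,1],
    [-24,-9.2,0,0,0,0,1],
    [-24,-9.3,0,0,0,0,1],
    [0,0,0,0,0,0,1],
  ],
)

```text
time: 3.15
tool_pos: [0.4682, -0.3088, 0.0784]
tcp_rot: [0.984, 0.177, -0.003, -0.0]
force: [-1.4, 0.3, -2.9]
gripper_width: 0.673
gripper_force: 43.7
```

carry_out(
  motion=[
    [0,0,0,0,0,0,1],
    [0,0,0,0,0,0,1],
  ],
)

```text
time: 3.32
tool_pos: [0.4751, -0.3079, 0.0794]
tcp_rot: [0.984, 0.179, 0.001, 0.001]
force: [0.7, 0.3, -2.6]
gripper_width: 0.672
gripper_force: 43.6
```

```bash
python3 go.py 474 -308 20.7 20.7
python3 - <<'E'
from h import *
im,d=ctrl.grab_frame("top"); cv2.imwrite("pics/t2.png",cv2.resize(im[100:330,340:560],None,fx=2.5,fy=2.5)[...,::-1])
E
```

```text
t 3.32 pos [ 475.1 -307.9   79.4] phi 20.7 w 0.672 F [ 0.7  0.3 -2.6] q7 -0.75
shift now [-1.1 -0.3 58.7] shift after turn [-1.  -0.3 58.7] turn [ 0.1 -0.1 -0. ]
```

View pics/t2.png

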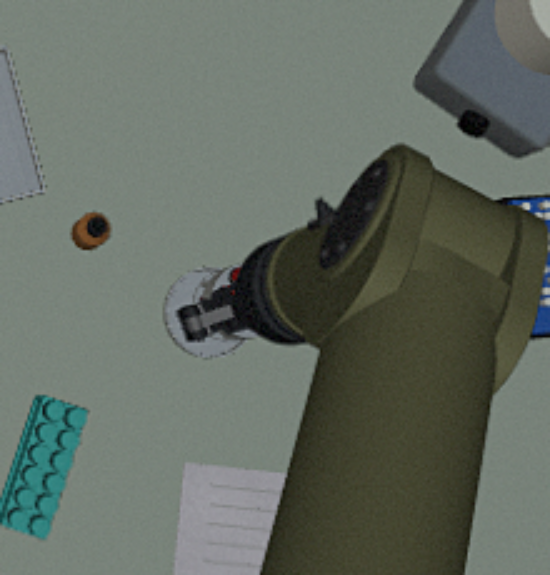

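The rack hangs over the round tray (205,312 in the crop). Lowering it now.

carry_out(
  motion=[
    [0,0,16,0,0,0,1],
    [0,0,16,0,0,0,1],
    [0,0,12,0,0,0,1],
    [0,0,7,0,0,0,1],
    [0,0,4,0,0,0,1],
    [0,0,2.5,0,0,0,1],
    [0,0,1,0,0,0,1],
    [0,0,0,0,0,0,1],
    [0,0,0,0,0,0,1],
  ],
)

```text
time: 4.12
tool_pos: [0.4746, -0.3077, 0.0206]
tcp_rot: [0.984, 0.179, 0.0, 0.0]
force: [-0.8, 1.1, 1.5]
gripper_width: 0.673
gripper_force: 43.6
```

```bash
python3 go.py 474 -308 20.7 20.7
```

```text
t 4.12 pos [ 474.6 -307.7   20.6] phi 20.7 w 0.673 F [-0.8  1.1  1.5] q7 -0.77
shift now [-0.7  0.1 -0.1] shift after turn [-0.7  0.1 -0.1] turn [ 0. -0. -0.]
```

carry_out(
  motion=[
    [0,0,0,0,0,0,0],
    [0,0,0,0,0,0,0],
    [0,0,0,0,0,0,0],
    [0,0,0,0,0,0,0],
    [0,0,0,0,0,0,0],
    [0,0,0,0,0,0,0],
    [0,0,-20,0,0,0,0],
    [0,0,-30,0,0,0,0],
    [0,0,-30,0,0,0,0],
    [0,0,-30,0,0,0,0],
  ],
)

```text
time: 4.95
tool_pos: [0.4737, -0.3075, 0.1308]
tcp_rot: [0.984, 0.179, -0.0, -0.0]
force: [1.2, -0.8, 0.4]
gripper_width: 0.999
gripper_force: 0.0
```

carry_out(
  motion=[
    [0,0,0,0,0,6.3,0],
    [0,0,0,0,0,6.3,0],
    [0,0,0,0,0,6.3,0],
    [1,-32.3,0,0,0,0,0],
    [1,-32.3,0,0,0,0,0],
    [1,-32.3,0,0,0,0,0],
    [1,-32.3,0,0,0,0,0],
    [1,-32.3,0,0,0,0,0],
    [1,-32.3,0,0,0,0,0],
    [1,-32.3,0,0,0,0,0],
  ],
)

```text
time: 5.78
tool_pos: [0.4738, -0.08, 0.1299]
tcp_rot: [1.0, 0.015, 0.0, 0.0]
force: [0.7, -0.1, -0.4]
gripper_width: 1.003
gripper_force: 0.0
```

carry_out(
  motion=[
    [0,0,0,0,0,0,0],
    [0,0,0,0,0,0,0],
  ],
)

```text
time: 5.95
tool_pos: [0.4742, -0.0795, 0.1301]
tcp_rot: [1.0, 0.018, 0.0, 0.0]
force: [-0.7, -1.0, -0.3]
gripper_width: 1.001
gripper_force: 0.0
```

```bash
python3 go.py 475 -81 18 1.8
python3 - <<'E'
from h import *
im,d=ctrl.grab_frame("top"); cv2.imwrite("pics/t3.png",im[...,::-1])
E
```

```text
t 5.95 pos [474.2 -79.5 130.1] phi 2.0 w 1.001 F [-0.7 -1.  -0.3] q7 -1.45
shift now [  0.7   1.4 112.1] shift after turn [  0.7   1.5 112.1] turn [ 0.  -0.   0.2]
```

View pics/t3.png

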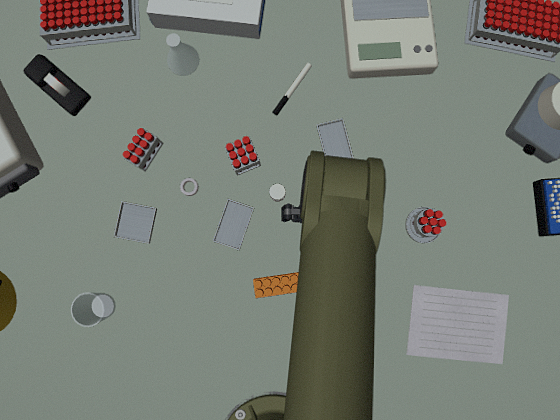

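The round rack sits in its tray (425,224). The dropper bottle is hidden under the arm. Taking the long rack.

carry_out(
  motion=[
    [0.7,1.4,30,0,0,0,0],
    [0,0,30,0,0,0,0],
    [0,0,25,0,0,0,0],
    [0,0,17,0,0,0,0],
    [0,0,10,0,0,0,0],
    [0,0,0,0,0,0,0],
  ],
)

```text
time: 6.5
tool_pos: [0.4729, -0.084, 0.0156]
tcp_rot: [1.0, 0.014, -0.002, -0.0]
force: [-0.1, -0.3, -0.7]
gripper_width: 1.0
gripper_force: 0.0
```

carry_out(
  motion=[
    [0,0,0,0,0,0,1],
    [0,0,0,0,0,0,1],
    [0,0,0,0,0,0,1],
    [0,0,0,0,0,0,1],
    [0,0,0,0,0,0,1],
    [0,0,0,0,0,0,1],
    [0,0,0,0,0,0,1],
    [0,0,0,0,0,0,1],
    [0,0,0,0,0,0,1],
    [0,0,0,0,0,0,1],
  ],
  force=50,
)

```text
time: 7.33
tool_pos: [0.476, -0.0829, 0.0191]
tcp_rot: [1.0, 0.015, 0.001, 0.0]
force: [-0.8, 1.7, 6.0]
gripper_width: 0.437
gripper_force: 51.9
```

```bash
python3 go.py 630 -119 18 15.4
```

```text
t 7.33 pos [476.  -82.9  19.1] phi 1.8 w 0.437 F [-0.8  1.7  6. ] q7 -1.52
shift now [152.8  40.8   1.5] shift after turn [138.9  75.7   1.1] turn [  0.1  -0.1 -13.6]
```

carry_out(
  motion=[
    [0,0,-10,0,0,0,1],
    [0,0,-20,0,0,0,1],
    [0,0,-20,0,0,0,1],
    [0,0,-10,0,0,-3.4,1],
    [0,0,0,0,0,-3.4,1],
    [0,0,0,0,0,-3.4,1],
    [0,0,0,0,0,-3.4,1],
    [15,8,0,0,0,0,1],
    [23,12.5,0,0,0,0,1],
    [23,12.5,0,0,0,0,1],
  ],
)

```text
time: 8.17
tool_pos: [0.5421, -0.0989, 0.0779]
tcp_rot: [0.991, 0.134, -0.001, 0.0]
force: [-0.6, 0.7, -2.5]
gripper_width: 0.438
gripper_force: 51.0
```

carry_out(
  motion=[
    [23,12.5,0,0,0,0,1],
    [23,12.5,0,0,0,0,1],
    [20,11,0,0,0,0,1],
    [12.4,6.7,0,0,0,0,1],
    [0,0,0,0,0,0,1],
    [0,0,0,0,0,0,1],
    [0,0,0,0,0,0,1],
  ],
)

```text
time: 8.75
tool_pos: [0.6278, -0.1186, 0.0773]
tcp_rot: [0.991, 0.134, -0.001, -0.0]
force: [0.7, 0.2, -3.1]
gripper_width: 0.442
gripper_force: 50.9
```

```bash
python3 go.py 630.5 -118.8 21.1 15.4
python3 - <<'E'
from h import *
im,d=ctrl.grab_frame("scene"); cv2.imwrite("pics/s4.png",im[...,::-1])
E
```

```text
t 8.75 pos [ 627.8 -118.6   77.3] phi 15.4 w 0.442 F [ 0.7  0.2 -3.1] q7 -1.3
shift now [ 2.7  1.  56.2] shift after turn [ 2.6  0.9 56.2] turn [-0.   0.1 -0. ]
```

View pics/s4.png

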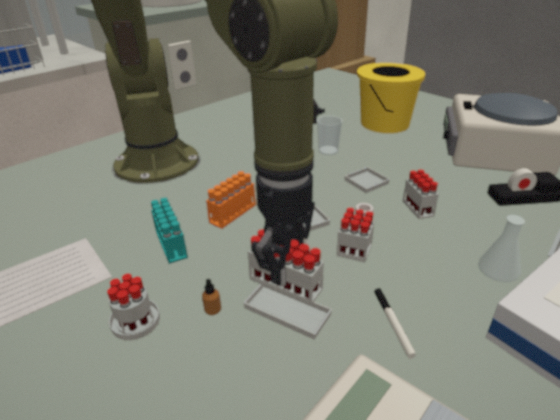

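The long rack hangs upright over the long tray (287,308); the round rack (130,300), dropper (211,297) and other racks are standing.

carry_out(
  motion=[
    [2.6,0.9,16,0,0,0,1],
    [0,0,16,0,0,0,1],
    [0,0,12,0,0,0,1],
    [0,0,6,0,0,0,1],
    [0,0,3,0,0,0,1],
    [0,0,2,0,0,0,1],
    [0,0,1.5,0,0,0,1],
    [0,0,0,0,0,0,1],
    [0,0,0,0,0,0,1],
  ],
)

```text
time: 9.55
tool_pos: [0.6324, -0.1191, 0.0219]
tcp_rot: [0.991, 0.134, 0.0, 0.0]
force: [0.6, -1.7, -2.3]
gripper_width: 0.434
gripper_force: 51.0
```

```bash
python3 go.py 630.5 -118.8 21.1 15.4
```

```text
t 9.55 pos [ 632.4 -119.1   21.9] phi 15.4 w 0.434 F [ 0.6 -1.7 -2.3] q7 -1.32
shift now [-1.8 -0.8  0.8] shift after turn [-1.8 -0.8  0.8] turn [ 0. -0. -0.]
```

carry_out(
  motion=[
    [-1.5,0,0.5,0,0,0,1],
    [0,0,0.5,0,0,0,1],
    [0,0,0.5,0,0,0,1],
    [0,0,0,0,0,0,1],
    [0,0,0,0,0,0,1],
  ],
)

```text
time: 9.97
tool_pos: [0.6308, -0.1196, 0.0212]
tcp_rot: [0.991, 0.134, 0.0, 0.0]
force: [-3.1, 0.8, 5.9]
gripper_width: 0.442
gripper_force: 52.0
```

carry_out(
  motion=[
    [0,0,0,0,0,0,0],
    [0,0,0,0,0,0,0],
    [0,0,0,0,0,0,0],
    [0,0,0,0,0,0,0],
    [0,0,0,0,0,0,0],
    [0,0,0,0,0,0,0],
    [0,0,-20,0,0,0,0],
    [0,0,-30,0,0,0,0],
    [0,0,-30,0,0,0,0],
    [0,0,-30,0,0,0,0],
  ],
)

```text
time: 10.8
tool_pos: [0.6302, -0.1193, 0.1307]
tcp_rot: [0.991, 0.134, -0.0, -0.0]
force: [1.1, -0.1, 0.0]
gripper_width: 1.002
gripper_force: 0.0
```

carry_out(
  motion=[
    [0,0,0,0,0,-4.5,0],
    [0,0,0,0,0,-4.6,0],
    [8.8,-27.5,0,0,0,0,0],
    [8.8,-27.5,0,0,0,0,0],
    [8.8,-27.5,0,0,0,0,0],
    [8.8,-27.5,0,0,0,0,0],
    [8.8,-27.5,0,0,0,0,0],
    [8.8,-27.5,0,0,0,0,0],
    [8.8,-27.5,0,0,0,0,0],
    [0,0,0,0,0,0,0],
  ],
)

```text
time: 11.63
tool_pos: [0.6052, 0.0902, 0.1303]
tcp_rot: [0.976, 0.217, 0.0, -0.002]
force: [0.3, 2.1, -0.3]
gripper_width: 1.001
gripper_force: 0.0
```

carry_out(
  motion=[
    [0,0,0,0,0,0,0],
    [0,0,0,0,0,0,0],
  ],
)

```text
time: 11.8
tool_pos: [0.6069, 0.0806, 0.1297]
tcp_rot: [0.977, 0.212, -0.0, 0.0]
force: [0.5, -1.0, 0.6]
gripper_width: 1.001
gripper_force: 0.0
```

```bash
python3 go.py 607 81 17 24.5
```

```text
t 11.8 pos [606.9  80.6 129.7] phi 24.5 w 1.001 F [ 0.5 -1.   0.6] q7 -1.46
shift now [  0.3  -0.5 112.7] shift after turn [  0.2  -0.4 112.7] turn [ 0.  0. -0.]
```

carry_out(
  motion=[
    [0,0,25,0,0,0,0],
    [0,0,30,0,0,0,0],
    [0,0,25,0,0,0,0],
    [0,0,20,0,0,0,0],
    [0,0,11,0,0,0,0],
    [0,0,0,0,0,0,0],
    [0,0,0,0,0,0,0],
  ],
)

```text
time: 12.38
tool_pos: [0.6071, 0.0801, 0.0188]
tcp_rot: [0.977, 0.211, -0.0, 0.0]
force: [0.3, 0.7, 0.7]
gripper_width: 1.001
gripper_force: 0.0
```

carry_out(
  motion=[
    [0,0,0,0,0,0,1],
    [0,0,0,0,0,0,1],
    [0,0,0,0,0,0,1],
    [0,0,0,0,0,0,1],
    [0,0,0,0,0,0,1],
    [0,0,0,0,0,0,1],
    [0,0,0,0,0,0,1],
    [0,0,0,0,0,0,1],
    [0,0,0,0,0,0,1],
    [0,0,0,0,0,0,1],
  ],
  force=50,
)

```text
time: 13.22
tool_pos: [0.6082, 0.0815, 0.0206]
tcp_rot: [0.977, 0.212, 0.001, 0.0]
force: [-0.5, -0.1, 7.3]
gripper_width: 0.65
gripper_force: 54.6
```

```bash
python3 go.py 463 308 19 80.7
python3 - <<'E'
from h import *
im,d=ctrl.grab_frame("scene"); cv2.imwrite("pics/s5.png",im[...,::-1])
E
```

```text
t 13.22 pos [608.2  81.5  20.6] phi 24.5 w 0.65 F [-0.5 -0.1  7.3] q7 -1.52
shift now [ -38.4 -266.3    1.2] shift after turn [ 200.1 -179.9    1.6] turn [  0.1  -0.1 -56.2]
```

View pics/s5.png

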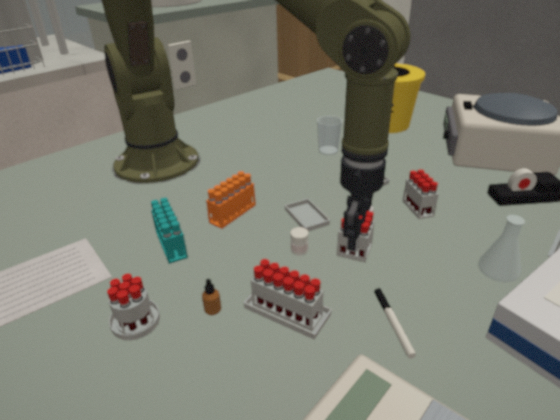

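Long rack stands flat in its tray (287,300); the square rack (356,235) is gripped.

carry_out(
  motion=[
    [0,0,-10,0,0,0,1],
    [0,0,-20,0,0,0,1],
    [0,0,-20,0,0,0,1],
    [0,0,-20,0,0,-4,1],
    [0,0,0,0,0,-6,1],
    [0,0,0,0,0,-6,1],
    [0,0,0,0,0,-6,1],
    [0,0,0,0,0,-6,1],
    [0,0,0,0,0,-6,1],
    [0,0,0,0,0,-6,1],
  ],
)

```text
time: 14.1
tool_pos: [0.6061, 0.081, 0.0886]
tcp_rot: [0.844, 0.536, -0.001, -0.0]
force: [0.1, -0.2, -2.4]
gripper_width: 0.649
gripper_force: 53.9
```

carry_out(
  motion=[
    [0,0,0,0,0,-6,1],
    [0,0,0,0,0,-6,1],
    [0,0,0,0,0,-4.2,1],
    [20,-18,0,0,0,0,1],
    [25,-22.4,0,0,0,0,1],
    [25,-22.4,0,0,0,0,1],
    [25,-22.4,0,0,0,0,1],
    [25,-22.4,0,0,0,0,1],
    [25,-22.4,0,0,0,0,1],
    [25,-22.4,0,0,0,0,1],
  ],
)

```text
time: 14.93
tool_pos: [0.4825, 0.2743, 0.0888]
tcp_rot: [0.762, 0.647, -0.001, 0.0]
force: [-0.3, 1.0, -2.5]
gripper_width: 0.647
gripper_force: 53.9
```

carry_out(
  motion=[
    [20,-18,0,0,0,0,1],
    [11,-9.6,0,0,0,0,1],
    [0,0,0,0,0,0,1],
    [0,0,0,0,0,0,1],
    [0,0,0,0,0,0,1],
  ],
)

```text
time: 15.35
tool_pos: [0.4623, 0.3074, 0.0886]
tcp_rot: [0.763, 0.647, -0.0, 0.001]
force: [0.4, 0.0, -2.6]
gripper_width: 0.65
gripper_force: 54.0
```

```bash
python3 go.py 463.1 309 22 80.7
python3 - <<'E'
from h import *
im,d=ctrl.grab_frame("scene"); cv2.imwrite("pics/s6.png",im[...,::-1])
E
```

```text
t 15.35 pos [462.3 307.4  88.6] phi 80.6 w 0.65 F [ 0.4  0.  -2.6] q7 -1.02
shift now [ 1.8  0.5 66.6] shift after turn [ 1.7  0.5 66.6] turn [ 0.   0.1 -0.1]
```

View pics/s6.png

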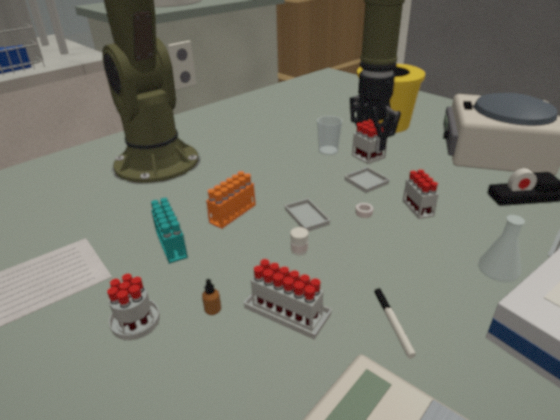

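The square rack hangs upright over the square tray (367,180).

carry_out(
  motion=[
    [1.7,0.5,18,0,0,0,1],
    [0,0,18,0,0,0,1],
    [0,0,14,0,0,0,1],
    [0,0,8,0,0,0,1],
    [0,0,4,0,0,0,1],
    [0,0,2,0,0,0,1],
    [0,0,1.5,0,0,0,1],
    [0,0,1,0,0,0,1],
    [0,0,0,0,0,0,1],
    [0,0,0,0,0,0,1],
  ],
)

```text
time: 16.23
tool_pos: [0.4629, 0.3106, 0.0228]
tcp_rot: [0.762, 0.647, 0.0, 0.0]
force: [-0.4, -0.5, -3.4]
gripper_width: 0.648
gripper_force: 54.0
```

carry_out(
  motion=[
    [-1,0,0.5,0,0,0,1],
    [0,0,0.5,0,0,0,1],
    [0,0,0.5,0,0,0,1],
    [0,0,0.3,0,0,0,1],
    [0,0,0,0,0,0,1],
    [0,0,0,0,0,0,1],
  ],
)

```text
time: 16.73
tool_pos: [0.4629, 0.3103, 0.0226]
tcp_rot: [0.762, 0.647, 0.001, 0.0]
force: [-3.1, -2.2, 10.3]
gripper_width: 0.649
gripper_force: 55.7
```

carry_out(
  motion=[
    [0,0,0,0,0,0,0],
    [0,0,0,0,0,0,0],
    [0,0,0,0,0,0,0],
    [0,0,0,0,0,0,0],
    [0,0,0,0,0,0,0],
    [0,0,0,0,0,0,0],
    [0,0,-20,0,0,0,0],
    [0,0,-30,0,0,0,0],
    [0,0,-30,0,0,0,0],
    [0,0,-30,0,0,0,0],
  ],
)

```text
time: 17.57
tool_pos: [0.4619, 0.3092, 0.1313]
tcp_rot: [0.762, 0.647, -0.001, -0.0]
force: [0.8, -0.3, -0.3]
gripper_width: 1.0
gripper_force: 0.0
```

carry_out(
  motion=[
    [0,0,0,0,0,-7,0],
    [0,0,0,0,0,-7,0],
    [0,0,0,0,0,-7,0],
    [0,0,0,0,0,-7,0],
    [0,0,0,0,0,-7,0],
    [0,0,0,0,0,-7,0],
    [0,0,0,0,0,-7,0],
    [0,0,0,0,0,-7,0],
    [0,0,0,0,0,-7,0],
    [0,0,0,0,0,-7,0],
  ],
)

```text
time: 18.4
tool_pos: [0.4624, 0.3093, 0.1304]
tcp_rot: [0.25, 0.968, -0.0, -0.0]
force: [0.1, 0.4, 0.5]
gripper_width: 0.999
gripper_force: 0.0
```

carry_out(
  motion=[
    [-23.5,9.7,0,0,0,0,0],
    [-23.5,9.7,0,0,0,0,0],
    [-23.5,9.7,0,0,0,0,0],
    [-23.5,9.7,0,0,0,0,0],
    [-23.5,9.7,0,0,0,0,0],
    [-23.5,9.7,0,0,0,0,0],
    [0,0,0,0,0,0,0],
    [0,0,0,0,0,0,0],
    [0,0,0,0,0,0,0],
  ],
)

```text
time: 19.15
tool_pos: [0.6128, 0.2916, 0.1301]
tcp_rot: [0.253, 0.968, -0.0, -0.001]
force: [-0.2, 0.2, -0.2]
gripper_width: 0.999
gripper_force: 0.0
```

```bash
python3 go.py 614.3 291.5 19 150.6
```

```text
t 19.15 pos [612.8 291.6 130.1] phi 150.7 w 0.999 F [-0.2  0.2 -0.2] q7 0.25
shift now [ -1.5   0.7 111.1] shift after turn [ -1.3   0.6 111.1] turn [-0.  -0.1  0.1]
```

carry_out(
  motion=[
    [-1.4,0.6,25,0,0,0,0],
    [0,0,30,0,0,0,0],
    [0,0,25,0,0,0,0],
    [0,0,20,0,0,0,0],
    [0,0,11,0,0,0,0],
    [0,0,0,0,0,0,0],
    [0,0,0,0,0,0,0],
  ],
)

```text
time: 19.73
tool_pos: [0.6147, 0.2914, 0.0199]
tcp_rot: [0.253, 0.968, 0.0, -0.0]
force: [0.1, -0.2, 1.4]
gripper_width: 1.002
gripper_force: 0.0
```

carry_out(
  motion=[
    [0,0,0,0,0,0,1],
    [0,0,0,0,0,0,1],
    [0,0,0,0,0,0,1],
    [0,0,0,0,0,0,1],
    [0,0,0,0,0,0,1],
    [0,0,0,0,0,0,1],
    [0,0,0,0,0,0,1],
    [0,0,0,0,0,0,1],
    [0,0,0,0,0,0,1],
    [0,0,0,0,0,0,1],
  ],
  force=50,
)

```text
time: 20.57
tool_pos: [0.6161, 0.2914, 0.0207]
tcp_rot: [0.253, 0.967, 0.001, 0.001]
force: [0.6, 0.5, 5.1]
gripper_width: 0.433
gripper_force: 51.5
```

```bash
python3 go.py 464.7 97.8 22 162.5
```

```text
t 20.57 pos [616.1 291.4  20.7] phi 150.7 w 0.433 F [0.6 0.5 5.1] q7 0.2
shift now [  37.2 -242.9   -1.7] shift after turn [  86.2 -230.1   -1.3] turn [  0.1   0.1 -11.8]
```

carry_out(
  motion=[
    [0,0,-10,0,0,0,1],
    [0,0,-20,0,0,0,1],
    [0,0,-20,0,0,0,1],
    [0,0,-10,0,0,-3.9,1],
    [0,0,0,0,0,-3.9,1],
    [0,0,0,0,0,-4,1],
    [6,-16,0,0,0,0,1],
    [10.6,-28.8,0,0,0,0,1],
    [10.6,-28.8,0,0,0,0,1],
    [10.6,-28.8,0,0,0,0,1],
  ],
)

```text
time: 21.4
tool_pos: [0.5466, 0.2035, 0.0785]
tcp_rot: [0.152, 0.988, -0.001, -0.001]
force: [0.2, 0.1, -1.9]
gripper_width: 0.44
gripper_force: 51.2
```

carry_out(
  motion=[
    [10.6,-28.8,0,0,0,0,1],
    [10.6,-28.8,0,0,0,0,1],
    [10.6,-28.8,0,0,0,0,1],
    [9,-25,0,0,0,0,1],
    [6,-16.2,0,0,0,0,1],
    [0,0,0,0,0,0,1],
    [0,0,0,0,0,0,1],
    [0,0,0,0,0,0,1],
  ],
)

```text
time: 22.07
tool_pos: [0.4657, 0.0974, 0.0797]
tcp_rot: [0.152, 0.988, 0.0, 0.0]
force: [0.3, 0.5, -3.0]
gripper_width: 0.439
gripper_force: 51.4
```

```bash
python3 go.py 466.1 97.3 22.5 162.5
python3 - <<'E'
from h import *
im,d=ctrl.grab_frame("scene"); cv2.imwrite("pics/s7.png",im[...,::-1])
E
```

```text
t 22.07 pos [465.7  97.4  79.7] phi 162.5 w 0.439 F [ 0.3  0.5 -3. ] q7 0.78
shift now [-0.4  0.  57.2] shift after turn [-0.4  0.  57.2] turn [ 0.  0. -0.]
```

View pics/s7.png

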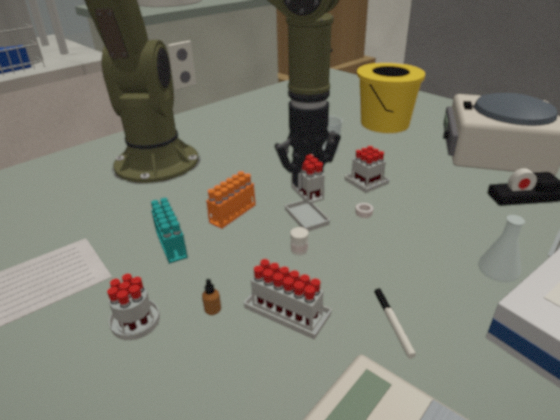

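The square rack is in its tray (368,170), and the short rack hangs over the short tray (307,214).

carry_out(
  motion=[
    [0,0,16,0,0,0,1],
    [0,0,16,0,0,0,1],
    [0,0,12,0,0,0,1],
    [0,0,6,0,0,0,1],
    [0,0,3,0,0,0,1],
    [0,0,2,0,0,0,1],
    [0,0,1,0,0,0,1],
    [0,0,0.7,0,0,0,1],
    [0,0,0.5,0,0,0,1],
    [0,0,0,0,0,0,1],
  ],
)

```text
time: 22.95
tool_pos: [0.4658, 0.097, 0.0226]
tcp_rot: [0.152, 0.988, -0.0, 0.0]
force: [0.1, 0.3, -2.4]
gripper_width: 0.441
gripper_force: 51.4
```

carry_out(
  motion=[
    [0,0,0,0,0,0,1],
    [0,0,0,0,0,0,1],
  ],
)

```text
time: 23.12
tool_pos: [0.4657, 0.097, 0.0226]
tcp_rot: [0.152, 0.988, -0.0, 0.0]
force: [-0.5, -0.1, -2.0]
gripper_width: 0.444
gripper_force: 51.4
```

carry_out(
  motion=[
    [0,0,0.5,0,0,0,1],
    [0,0,0.5,0,0,0,1],
    [0,0,0.4,0,0,0,1],
    [0,0,0,0,0,0,1],
    [0,0,0,0,0,0,1],
  ],
)

```text
time: 23.53
tool_pos: [0.4658, 0.097, 0.0225]
tcp_rot: [0.152, 0.988, -0.001, 0.0]
force: [-7.0, -1.9, 16.6]
gripper_width: 0.439
gripper_force: 53.9
```

Contact. Releasing, rising and moving out of view.

carry_out(
  motion=[
    [0,0,-0.7,0,0,0,1],
    [0,0,0,0,0,0,0],
    [0,0,0,0,0,0,0],
    [0,0,0,0,0,0,0],
    [0,0,0,0,0,0,0],
    [0,0,0,0,0,0,0],
    [0,0,-20,0,0,0,0],
    [0,0,-30,0,0,0,0],
    [0,0,-35,0,0,0,0],
    [0,0,-35,0,0,0,0],
  ],
)

```text
time: 24.37
tool_pos: [0.4646, 0.0975, 0.1423]
tcp_rot: [0.152, 0.988, 0.0, -0.001]
force: [0.5, -1.3, 1.6]
gripper_width: 0.997
gripper_force: 0.0
```

carry_out(
  motion=[
    [-8,25,-15,0,0,0,0],
    [-8,25,-15,0,0,0,0],
    [-8,25,-10,0,0,0,0],
    [-8,25,0,0,0,0,0],
    [-8,25,0,0,0,0,0],
    [-8,25,0,0,0,0,0],
    [-8,25,0,0,0,0,0],
    [-8,25,0,0,0,0,0],
    [0,0,0,0,0,0,0],
    [0,0,0,0,0,0,0],
  ],
)

```text
time: 25.2
tool_pos: [0.5861, 0.2702, 0.1809]
tcp_rot: [0.151, 0.989, 0.0, -0.001]
force: [0.1, -0.0, 0.4]
gripper_width: 1.001
gripper_force: 0.0
```

Run:
```python
from meas import *
im,d=ctrl.grab_frame("top"); W=world('top',d); cv2.imwrite("pics/t8.png",im[...,::-1])
im2,d2=ctrl.grab_frame("scene"); W2=world('scene',d2); cv2.imwrite("pics/s8.png",im2[...,::-1])
blobs(im,d,W,.068,.09,dict(long=(337,151),short=(234,220),square=(136,218),round=(423,224)))
blobs(im2,d2,W2,.068,.1,dict(long=(288,280),short=(307,190),square=(368,158),round=(128,288)))
```

```text
long 666 [ 630.3 -120.1] [104.9  33.7] 15.2 z [71.3 80.6 84. ]
short 241 [475.2  94.5] [46.2 33.6] -18.2 z [73.4 80.8 84. ]
square 44 [444.7 328.6] [21.1 10.1] 47.5 z [74.1 80.7 83.4]
round 413 [ 476.5 -305.9] [50.5 48. ] 84.3 z [71.3 80.5 83.5]
long 1311 [ 629.7 -120.5] [105.3  35.4] 15.8 z [70.3 81.1 83.3]
short 407 [463.9  96.5] [72.4 34.1] -17.3 z [70.  80.9 83.4]
square 326 [464.8 306.1] [54.9 52. ] 79.5 z [69.7 79.1 81.6]
round 750 [ 477.2 -308.1] [50.6 48.2] 23.7 z [70.1 81.  83. ]
```

View pics/t8.png

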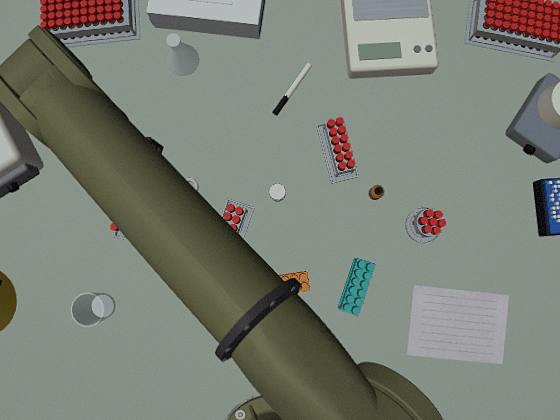

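View pics/s8.png

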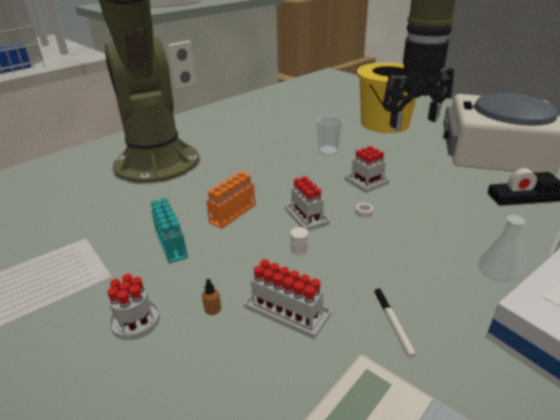

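All four racks stand flat and centred in their own trays: long (287,300), short (307,208), square (369,172) and round (132,308). The dropper (211,297) and the pot (299,240) are upright, and the arm is clear.

```bash
python3 -c "
from station import ctrl
print(ctrl.sign_off())"
```

```text
the job is handed in; nothing more can be done
None
```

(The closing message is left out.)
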